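# Raise the weighing hood's sash to its height marker

### The arm

A 6-joint arm with a two-finger parallel gripper is mounted at the origin on a cart in front of the work surface, level with it; the furniture and walls round the work are solid. World frame = base frame: x ahead of the robot, y to its left, z up, the work surface at z = 0. Lengths are in m, angles in degrees, forces in N, time in s.
With the tool pointing down it reaches from about 0.3 to 1 m from the base axis. Payload 5.1 kg.
Tool frame: the origin (TCP) lies midway between the tips of the shut fingers; the grasp point (between the pads) lies 19 mm behind it (manip.tcp_to_grasp is the distance from the TCP to the grasp point, in m); z points along the fingers, y is the direction in which the jaws open and shut (so a half turn about z gives the same grasp; the last joint's range is limited). The gripper opens to 95 mm and grips with 3 to 60 N. Pads are 20 mm wide; open, the fingers measure 119 mm over their backs; the gripper's body (75 mm by 180 mm) begins 59 mm behind the grasp point.
Start: joints at [-72.915, 7.093, 94.555, -0, 78.352, -4.733], TCP at [0.242, -0.603, 0.215] pointing down, gripper open.
Joint ranges: [-149.61, 149.61], [-58.7, 133.49], [1.44, 155.28], [-77.14, 257.14], [18.33, 153.61], [-166.67, 166.67]. Speed limits (degrees/s): [147.25, 147.25, 180, 180, 180, 180].

### API

Orientations are given as a 3x3 rotation matrix whose columns are the frame's x, y, z axes.
In Python, from plant import manip, cams, workorder gives the robot as it stands.
- The arm moves only by the shell command python3 -m creep 'ROWS' [FORCE]. ROWS is JSON, a list of rows, each an object with "dp": the shift along the tool's x, y, z in m, a list of three; "twist": the turn, a rotation vector about the tool's x, y, z in degrees, a list of three; "grip": the finger opening in m, from 0 to 0.0951. A call has 1 to 8 rows; each row is the pose to reach, as a shift and turn from the pose commanded when the call began, along the tool's axes at that moment; what a row does not reach only later rows make up. A row lasts 1/8 s, in which the tool goes at most 62.5 mm and 10.7 degrees, less where a joint would pass 70% of its speed; a pose out of reach is approached as far as the arm can. A call with a gripper value outside its range is refused whole. The fingers move at their own pace and stop on an object; FORCE is the grip in N (left out, the last holds). Time passes only in rows, so rows that repeat a pose let the fingers close. It gives the time, the measured TCP pose, the force and the opening at its end, in the units of the state.
- manip.observe(): the state, without advancing time (a new reading comes with each control period).
- cams.grab_frame(name): name is "side" or "top"; returns a dict with "image" (400x640x3 uint8, red, green, blue), "range_z" (400x640 float32, m along the optical axis (not along the pixel's ray), 0 where there is no reading), "intrinsics" (3x3 intrinsics, pixels), "camera_from_world" (4x4, takes a point from world to camera coordinates). Camera axes: x right, y down, z forward; pixel columns grow to the right and rows downward; lengths in m; the calibration is good to about 2 mm. A picture is of the moment at which its call begins.
- workorder.hand_in(): hands the job in, once; it reports no verdict.
The state is a dict: "clock": time; "q": joint angles; "qvel": joint speeds; "effort": joint torques, N m; "eef_pos": TCP position; "ee_rot": TCP orientation; "wrist_force": force on the tool from outside, world axes, zero at the start; "torque": the same for the moment, N m; "opening": finger opening in m.
Only numpy, scipy, OpenCV 4.12 (cv2) and the standard library are available. Lean on these libraries where they do the work, as an engineer would, in place of code of your own. Each camera call takes 0.05 s, during which the arm holds its last target. There are 200 camera calls.

### The job

Push the sliding window (sash) of the small weighing hood up from beneath its lip with your fingertips, until the pointer on the lip is level with the pointer of the marker clamped on the post, and leave it there. Do not grip the lip or touch the ribbed strip on top of it, do not run it well past the marker, and leave the marker and the things standing around as they are.

Things in the scene. Friction and masses are not known exactly. Their poses are not given: they have to be found in the camera images.
- hood: Fixed grey and clear benchtop weighing hood, 370 wide, 230 deep, 480 mm high with its two front guide posts; base plate 12 mm thick. Origin at the centre of its underside, x points level from its open front to its back, y to the left seen from the front, z up. Inside, a pan and a stack of weigh boats lie up to 60 mm above the bench, 60 mm or more behind the sash lip's front edge.
- sash: Clear sliding window 300 x 196 mm. Along its bottom a level aluminium lip, 240 wide, 10 mm thick, sticks out 42 mm to the front, with open space below. Origin: middle of the lip's lower front edge, 143 mm in front of the hood's centre; axes as the hood's. Slides only up and down, lip underside 90 to 290 mm over the bench. Counterweighted: stays where it is left; 2 to 5 N moves it slowly.
- lip_strip (a point): Black ribbed rubber strip, 28 x 230 x 4 mm, on top of the lip, set back 8 mm from its front edge; moves with the sash. The point is the centre of its top, 22 mm behind and 10 mm above the sash's origin. Not to be touched by the fingers.
- sash_pointer (a point): Tip of the small dark steel cone, 10 mm thick and 15 mm long, that points left (sash +y) from the left end of the lip, half-way up the lip's thickness: 20 mm behind, 135 mm left and 5 mm above the sash's origin. It moves with the sash.
- mark_pointer (a point): Tip of the equal steel cone on the height marker (a black clamp block, 44 x 34 x 20 mm, on the hood's left front post) that points right toward the lip. Its height is where the sash's pointer must come, always above it at the start. The clamp is tight and stays put.
- beaker: Small empty clear beaker, 44 mm wide, 55 mm high, in front of the hood to the left. Origin at the centre of its underside. Bystander.
- sample_pot: White sample pot with a screw lid, 48 mm wide, 60 mm high, in front of the hood to the right. Origin at the centre of its underside. Bystander.
- dropper_bottle: Dropper bottle, 36 mm wide, 101 mm high, beside the hood on the left. Origin at the centre of its underside. Bystander.
- black_marker: Marker pen, 17 x 138 x 18 mm, lying on the bench on the right. Origin at its underside's centre. Bystander.
- amber_bottle: Amber bottle with a black cap, 58 mm wide, 118 mm high, beside the hood on the right. Origin at the centre of its underside. Bystander.

How it is judged:
By the outcome, as a careful person would: the job done as asked, in the order asked, and still so for the second after the job is handed in, with the robot touching nothing.
It also fails if it takes over 38 s, if anything falls off the work surface, if the arm or the gripper's body presses on something with over 40 N, if the wrist force passes 120 N, or if a joint passes its speed limit or range.

## Working session

There is one attempt and no reset: what is moved stays moved. The work goes in short steps, Python scripts to look and compute and a shell command to move; the robot and the scene stay as the last step left them, time stands still between calls to the robot, and variables do not carry over. Pictures are saved under pics/ and viewed, about 8 in all and at most 12, crops included, and the job is handed in when it is done.

```bash
ls; mkdir -p pics
python3 - <<'E'
from plant import manip,cams
import cv2,numpy as np
for n in("side","top"):
    f=cams.grab_frame(n);np.savez(f"{n}0.npz",**f)
    cv2.imwrite(f"pics/{n}0.png",f["image"][:,:,::-1])
    print(n,f["intrinsics"].tolist(),np.round(f["camera_from_world"],3).tolist())
s=manip.observe();print(s["clock"],s["eef_pos"],np.round(s["ee_rot"],3).tolist(),s["wrist_force"],s["opening"])
E
```

```text
pics
side [[438.44817020028535, 0.0, 315.0413334802399], [0.0, 438.44817020028535, 190.6861110762111], [0.0, 0.0, 1.0]] [[-0.446, -0.895, 0.009, 0.199], [-0.431, 0.206, -0.879, 0.421], [0.785, -0.396, -0.478, 0.976], [0.0, 0.0, 0.0, 1.0]]
top [[464.32518313705094, 0.0, 324.23774718510833], [0.0, 464.32518313705094, 199.78028368046938], [0.0, 0.0, 1.0]] [[0.002, -1.0, -0.013, -0.093], [-0.986, -0.0, -0.168, 0.611], [0.168, 0.013, -0.986, 1.41], [0.0, 0.0, 0.0, 1.0]]
0.1 [ 0.24137189 -0.60290839  0.21353116] [[0.928, 0.372, -0.001], [0.372, -0.928, 0.002], [0.0, -0.002, -1.0]] [-0.07670527 -0.4428555  -0.29313426] 0.0951779832031138
```

View pics/side0.png

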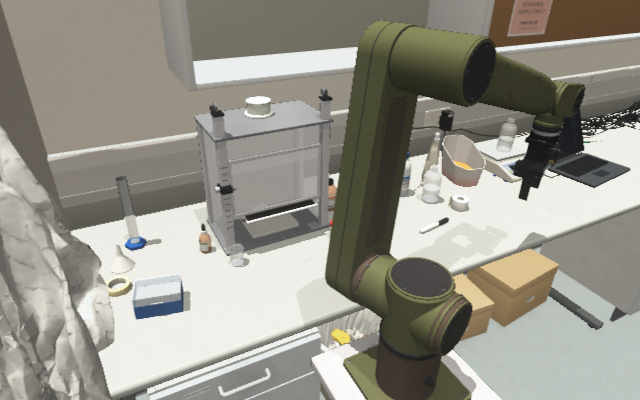

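View pics/top0.png

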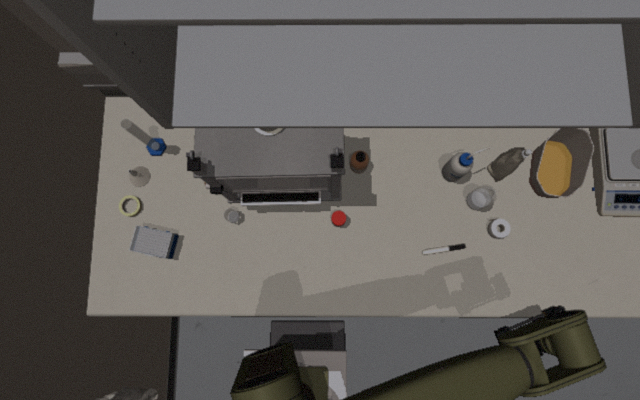

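Run:
```python
import cv2
a=cv2.imread("pics/side0.png")[90:270,190:350];cv2.imwrite("pics/s1.png",cv2.resize(a,None,fx=3.3,fy=3.3,interpolation=cv2.INTER_CUBIC))
a=cv2.imread("pics/top0.png")[140:240,180:380];cv2.imwrite("pics/t1.png",cv2.resize(a,None,fx=4,fy=4,interpolation=cv2.INTER_CUBIC))
```

```text
(no output)
```

View pics/s1.png

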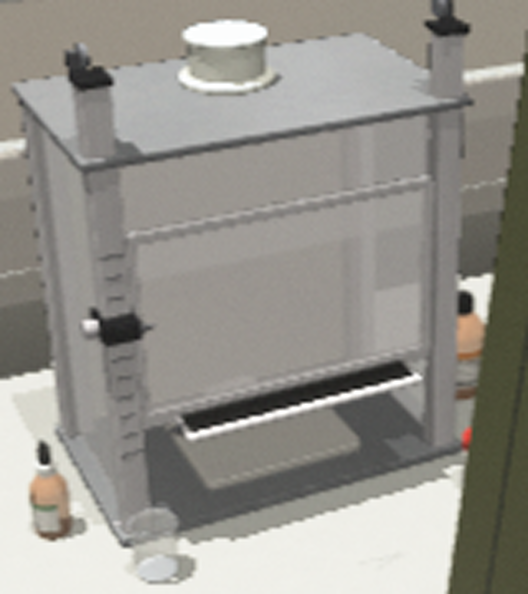

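View pics/t1.png

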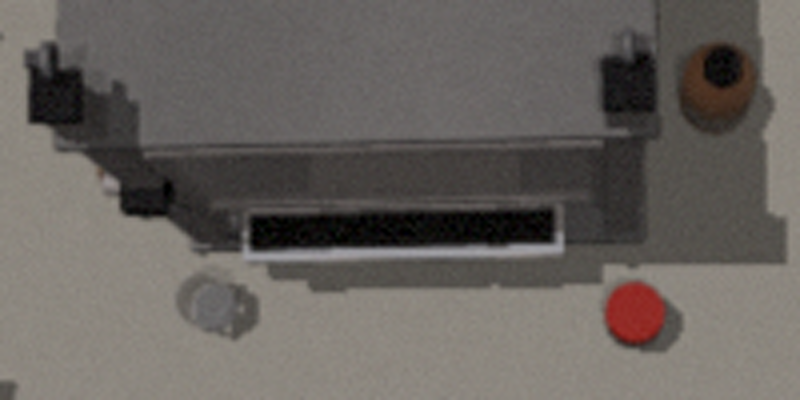

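```bash
cat > h.py <<'E'
import numpy as np
F={n:np.load(f"{n}0.npz") for n in("side","top")}
def ray(n,uv):
    f=F[n];T=f["camera_from_world"];R=T[:3,:3];o=-R.T@T[:3,3]
    d=R.T@np.linalg.solve(f["intrinsics"],[*uv,1.]);return o,d
def plane(n,uv,z): o,d=ray(n,uv);return o+d*(z-o[2])/d[2]
def tri(a,b):
    o1,d1=ray("side",a);o2,d2=ray("top",b)
    t=np.linalg.lstsq(np.c_[d1,-d2],o2-o1,rcond=None)[0]
    p,q=o1+d1*t[0],o2+d2*t[1];return (p+q)/2,np.linalg.norm(p-q)
def vplane(n,uv,p0,nrm): o,d=ray(n,uv);return o+d*((p0-o)@nrm)/(d@nrm)
def proj(n,p):
    f=F[n];c=f["intrinsics"]@(f["camera_from_world"]@[*p,1])[:3];return c[:2]/c[2]
S=lambda x,y:(190+(x-1.15)/3.3,90+(y-1.15)/3.3)
T=lambda x,y:(180+(x-1.5)/4,140+(y-1.5)/4)
E
python3 - <<'E'
from h import *
np.set_printoptions(precision=4,suppress=True)
L=tri(S(187,430),T(246,253));R=tri(S(420,374),T(562,246))
print("lip top front corners",L,R,np.linalg.norm(L[0]-R[0]))
M=tri(S(120,328),T(147,196));print("marker",M)
y=L[0]-R[0];y[2]=0;y/=np.linalg.norm(y);x=np.array([y[1],-y[0],0]);print("x",x,"y",y,np.degrees(np.arctan2(x[1],x[0])))
o=(L[0]+R[0])/2-[0,0,.01];print("sash origin",o)
p0=o+.02*x
mt=vplane("side",S(153,327),p0,x);sp=vplane("side",S(176,428),p0,x)
for n,p in(("mark tip",mt),("sash tip meas",sp),("sash tip model",o+.02*x+.135*y+[0,0,.005])):print(n,p,(p-o)@y)
for n,uv,z in(("beaker",T(212,303),.0),("pot",T(635,313),.06),("drop",None,0)):
  if uv:print(n,plane("top",uv,z), "hood-frame",(plane("top",uv,z)-o)@x,(plane("top",uv,z)-o)@y)
h=o+.143*x;print("hood",h, "dropper",plane("side",S(50,535),0))
for s in(1,-1):
  c=h+s*.185*y-.115*x; c[2]=0; print("hood base front corner proj (s1px)",(proj("side",c)-[190,90])*3.3)
E
```

```text
lip top front corners (array([0.5905, 0.157 , 0.1254]), np.float64(0.0045315692546877544)) (array([ 0.5955, -0.0809,  0.1225]), np.float64(0.0005226104519066449)) 0.23791390938233423
marker (array([0.6125, 0.2049, 0.2317]), np.float64(0.0015310948083023697))
x [0.9998 0.0209 0.    ] y [-0.0209  0.9998  0.    ] 1.1990572854702861
sash origin [0.593  0.038  0.1139]
mark tip [0.6101 0.1769 0.2276] 0.13852373239293944
sash tip meas [0.6104 0.1637 0.1186] 0.12523391658464322
sash tip model [0.6102 0.1734 0.1189] 0.13499999999999998
beaker [0.5688 0.2056 0.    ] hood-frame -0.020684455967190422 0.1680586161231552
pot [ 0.5531 -0.1366  0.06  ] hood-frame -0.043576771850881456 -0.1737867260726653
hood [0.736  0.041  0.1139] dropper [0.6628 0.2806 0.    ]
hood base front corner proj (s1px) [120.6824 544.1205]
hood base front corner proj (s1px) [460.8266 447.3214]
```

```bash
python3 -m creep '[{"dp":[0.06,-0.04,-0.06],"twist":[0,0,0],"grip":0.095},{"dp":[0.12,-0.09,-0.12],"twist":[0,0,0],"grip":0.095},{"dp":[0.17,-0.13,-0.16],"twist":[0,0,0],"grip":0.09},{"dp":[0.23,-0.17,-0.20],"twist":[0,0,0],"grip":0.06},{"dp":[0.23,-0.17,-0.20],"twist":[0,0,0],"grip":0.04}]'
cat > log.py <<'E'
from plant import manip
import json,numpy as np
np.set_printoptions(precision=3,suppress=True)
s=manip.observe()
open("log.jsonl","a").write(json.dumps([np.array(s[k]).tolist() for k in("q","eef_pos","ee_rot")])+"\n")
print(s["clock"],s["q"],s["eef_pos"],s["ee_rot"].tolist(),s["wrist_force"],s["opening"])
E
python3 log.py; python3 -c "
from plant import manip;print([a for a in dir(manip) if a[0]!='_'])"
```

```text
clock: 0.72
eef_pos: [0.3756, -0.3851, 0.3956]
ee_rot: [[0.929, 0.371, -0.0], [0.371, -0.929, 0.0], [0.0, -0.0, -1.0]]
wrist_force: [1.2, -1.0, 0.1]
opening: 0.0755
0.725 [-51.443 -10.044  94.304   0.008  95.764  16.764] [ 0.376 -0.385  0.396] [[0.9285282521496178, 0.3712617169183012, -0.00015003616752143605], [0.37126174693685965, -0.928528159386321, 0.00041531679732081874], [1.4878420768281227e-05, -0.00044133606956239574, -0.9999999025005485]] [ 1.167 -1.004  0.093] 0.07551791591264269
['PlanningError', 'observe', 'tcp_to_grasp']
```

```bash
python3 -m creep '[{"dp":[0,0,0],"twist":[2.9,9.5,0],"grip":0.04},{"dp":[0,0,-0.02],"twist":[5.7,19,0],"grip":0.04},{"dp":[0,0,-0.04],"twist":[5.7,19,0],"grip":0.04}]' >/dev/null; python3 log.py
```

```text
1.1 [-62.308  -9.824  92.172  19.801 100.99    9.338] [ 0.374 -0.388  0.434] [[0.8858239260635812, 0.38174136327969077, 0.26379822511659634], [0.3325142823384316, -0.9187439222639354, 0.21294097150158328], [0.32365139278900235, -0.10091152988852858, -0.9407798037167334]] [-1.223 -0.144 -0.679] 0.045704060782072634
```

```bash
cat > kin.py <<'E'
import json,numpy as np
from scipy.spatial.transform import Rotation as Ro
from scipy.optimize import least_squares
def fk(q,p):
    a1,d1,L2,ex,ez,dt=p
    r=lambda a,t:Ro.from_euler(a,t,degrees=True).as_matrix()
    A=r("z",q[0]);B=A@r("y",q[1]);C=B@r("y",q[2]);W=C@r("z",q[3])@r("y",q[4])@r("z",q[5])
    wc=A@[a1,0,d1]+B@[0,0,L2]+C@[ex,0,ez]
    return wc+W@[0,0,dt],W,wc
D=[json.loads(l) for l in open("log.jsonl")]+[[[-72.915,7.093,94.555,0,78.352,-4.733],[.242,-.603,.215],None]]
P=least_squares(lambda p:np.r_[np.concatenate([fk(q,p)[0]-np.array(x) for q,x,_ in D]),1e-4*(np.array(p)-[0,.3,.4,0,.4,.25])],[0,.3,.4,0,.4,.25]).x
def ik(pos,R,q0):
    f=lambda q:np.r_[(fk(q,P)[0]-pos)*10,(fk(q,P)[1]-R).ravel()]
    s=least_squares(f,q0,bounds=([-149.6,-58.7,1.44,-77.14,18.33,-166.67],[149.6,133.49,155.28,257.14,153.61,166.67]),x_scale=10)
    return s.x,np.abs(s.fun).max()
E
python3 - <<'E'
from kin import *
np.set_printoptions(precision=4,suppress=True)
print(P)
for q,x,R in D: print(fk(q,P)[0]-x, None if R is None else np.abs(fk(q,P)[1]-R).max())
q=D[1][0]
for el in(0,10,20):
 for az in(0,):
  z=Ro.from_euler("zy",[az,-el],degrees=True).apply([1,0,0])
  for s in(1,-1):
   y=s*np.cross([0,0,1],z);y/=np.linalg.norm(y);R=np.c_[np.cross(y,z),y,z]
   for pos in([.42,.03,.3],[.5,.03,.1],[.615,.03,.1],[.615,.03,.22]):
    best=min((ik(np.array(pos),R,np.array(g,float)) for g in([0,-20,130,180,50,0],[0,-20,130,180,50,160],[0,-20,130,180,50,-160],[0,-50,150,170,80,0])),key=lambda t:t[1]);print(el,s,pos,best[0],round(best[1],4),fk(best[0],P)[2])
E
```

```text
[0.0211 0.3801 0.6795 0.2711 0.6098 0.4502]
[-0.0413 -0.0341 -0.0054] 1.2997899690679187
[-0.0014  0.0004  0.0049] 1.2675652893432718
[-0.0518 -0.0159  0.0005] None
0 1 [0.42, 0.03, 0.3] [-149.6     -35.8468  155.28     35.1081  132.5335 -148.8364] 0.1928 [-0.0181 -0.0106  0.3951]
0 1 [0.5, 0.03, 0.1] [  31.0893   96.9884  131.8387  222.4873  130.1362 -149.4419] 0.0 [0.0498 0.03   0.1   ]
0 1 [0.615, 0.03, 0.1] [  19.2825   77.9129  128.2704  204.9326  114.6723 -166.67  ] 0.0566 [0.1635 0.0572 0.0948]
0 1 [0.615, 0.03, 0.22] [  20.6554   62.8379  135.9016  205.916   109.3375 -166.67  ] 0.0915 [0.1619 0.061  0.1999]
0 -1 [0.42, 0.03, 0.3] [-149.6      95.5796  149.2506   47.7949   34.973   -42.0989] 0.0919 [-0.0261 -0.0153  0.3   ]
0 -1 [0.5, 0.03, 0.1] [ 31.0893  96.9884 131.8387 222.4873 130.1362  30.5581] 0.0 [0.0498 0.03   0.1   ]
0 -1 [0.615, 0.03, 0.1] [ 10.32    78.1177 128.9115 191.5532 116.5573   5.222 ] 0.0 [0.1648 0.03   0.1   ]
0 -1 [0.615, 0.03, 0.22] [ 10.32    59.9951 137.525  190.8104 107.2277   3.2368] 0.0 [0.1648 0.03   0.22  ]
10 1 [0.42, 0.03, 0.3] [  30.2384  109.
[... 1068 characters left out ...]
[ 0.0769  0.03   -0.054 ]
20 1 [0.615, 0.03, 0.1] [  15.7914   89.4364  115.39    204.5885  132.9837 -166.67  ] 0.0507 [ 0.191   0.054  -0.0529]
20 1 [0.615, 0.03, 0.22] [  16.544    77.845   124.938   205.2351  131.072  -166.67  ] 0.0566 [0.1911 0.0568 0.0659]
20 -1 [0.42, 0.03, 0.3] [-84.1113 115.4553 135.5637  72.6481 101.6779 -73.8463] 0.0 [-0.0031  0.03    0.146 ]
20 -1 [0.5, 0.03, 0.1] [ 21.3101 102.4366 118.055  217.5848 145.9515  24.9275] 0.0 [ 0.0769  0.03   -0.054 ]
20 -1 [0.615, 0.03, 0.1] [  8.8849  89.9516 115.44   191.844  134.9984   5.3742] 0.0 [ 0.1919  0.03   -0.054 ]
20 -1 [0.615, 0.03, 0.22] [  8.8849  78.4444 125.1635 191.4941 133.2517   4.8716] 0.0 [0.1919 0.03   0.066 ]
```

```bash
python3 - <<'E'
import re
s=open("kin.py").read()
s=s.replace("a1,d1,L2,ex,ez,dt=p","a1,d1,L2,ex,ez,dt,sy,wy=p").replace('r("z",q[3])','r("z",q[3])').replace('r("z",q[5])','r("z",q[5]+90)')
s=s.replace("C@[ex,0,ez]","C@[ex,sy,ez]+C@r('z',q[3])@[0,wy,0]").replace("[0,.3,.4,0,.4,.25]","[0,.3,.4,0,.4,.25,.027,.027]")
open("kin.py","w").write(s)
E
python3 - <<'E'
from kin import *
np.set_printoptions(precision=4,suppress=True)
print(P)
for q,x,R in D: print(fk(q,P)[0]-x, None if R is None else np.abs(fk(q,P)[1]-R).max())
E
```

```text
[0.001  0.2235 0.4502 0.0413 0.6119 0.2914 0.0536 0.0003]
[0.0002 0.0002 0.    ] 4.440892098500626e-16
[-0. -0. -0.] 3.885780586188048e-16
[-0.0003 -0.0001  0.    ] None
```

Run:
```python
from kin import *
np.set_printoptions(precision=3,suppress=True)
for el in(-15,0,10,20):
 for az in(-25,0,25):
  z=Ro.from_euler("zy",[az,-el],degrees=True).apply([1,0,0])
  for s in(1,-1):
   y=s*np.cross([0,0,1],z);y/=np.linalg.norm(y);R=np.c_[np.cross(y,z),y,z]
   for pos in([.48,.03,.1],[.615,.03,.1],[.615,.03,.22]):
    best=min((ik(np.array(pos),R,np.array(g,float)) for g in([0,-20,140,180,50,90*s],[0,-40,150,160,80,-90*s],[-40,-40,140,130,80,0],[0,0,140,200,60,0])),key=lambda t:t[1])
    if best[1]<.01: print(el,az,s,pos,best[0],fk(best[0],P)[2])
```

```text
-15 -25 1 [0.48, 0.03, 0.1] [ 22.912 -12.326 152.27  245.009  53.659  53.128] [0.225 0.153 0.168]
-15 -25 1 [0.615, 0.03, 0.1] [ 15.194   4.714 136.658 236.175  50.097  57.759] [0.36  0.153 0.168]
-15 -25 1 [0.615, 0.03, 0.22] [ 15.184 -12.732 136.469 251.543  42.2    35.761] [0.36  0.153 0.288]
-15 -25 -1 [0.48, 0.03, 0.1] [  22.912  -12.326  152.27   245.009   53.659 -126.872] [0.225 0.153 0.168]
-15 -25 -1 [0.615, 0.03, 0.1] [  15.194    4.714  136.658  236.175   50.097 -122.241] [0.36  0.153 0.168]
-15 -25 -1 [0.615, 0.03, 0.22] [  15.184  -12.732  136.469  251.543   42.2   -144.239] [0.36  0.153 0.288]
-15 0 1 [0.615, 0.03, 0.1] [ -4.022  -3.689 144.041 173.3    35.501  94.42 ] [0.334 0.03  0.175]
-15 0 -1 [0.615, 0.03, 0.1] [ -4.022  -3.689 144.041 173.3    35.501 -85.58 ] [0.334 0.03  0.175]
-15 25 1 [0.615, 0.03, 0.1] [-22.778   2.433 139.173 116.211  54.301 124.974] [ 0.36  -0.093  0.168]
-15 25 1 [0.615, 0.03, 0.22] [-22.788 -15.914 138.977 101.965  48.15  147.5  ] [ 0.36  -0.093  0.288]
-15 25 -1 [0.615, 0.03, 0.1] [-22.778   2.433 139.173 116.211  54.301 -55.026] [ 0.36  
[... 4577 characters left out ...]
20 0 -1 [0.615, 0.03, 0.22] [ -3.931   8.157 141.497 176.246  79.719 -87.983] [0.341 0.03  0.12 ]
20 25 1 [0.48, 0.03, 0.1] [-34.239  27.749 145.282 121.132 104.544  96.271] [ 0.232 -0.093  0.01 ]
20 25 1 [0.615, 0.03, 0.1] [-22.357  31.564 131.583 133.982  96.598 102.676] [ 0.367 -0.093  0.01 ]
20 25 1 [0.615, 0.03, 0.22] [-22.357   9.991 137.345 134.197  85.562 114.016] [ 0.367 -0.093  0.13 ]
20 25 -1 [0.48, 0.03, 0.1] [-34.239  27.749 145.282 121.132 104.544 -83.729] [ 0.232 -0.093  0.01 ]
20 25 -1 [0.615, 0.03, 0.1] [-22.357  31.564 131.583 133.982  96.598 -77.324] [ 0.367 -0.093  0.01 ]
20 25 -1 [0.615, 0.03, 0.22] [-22.357   9.991 137.345 134.197  85.562 -65.984] [ 0.367 -0.093  0.13 ]
```

```bash
cat > plan.py <<'E'
from kin import *
from plant import manip
np.set_printoptions(precision=3,suppress=True)
st=manip.observe()
q0=np.array(st["q"])
def Rt(az,el,s):
    z=Ro.from_euler("zy",[az,-el],degrees=True).apply([1,0,0]);y=s*np.cross([0,0,1],z);y/=np.linalg.norm(y)
    return np.c_[np.cross(y,z),y,z]
def rel(p,R,p0=st["eef_pos"],R0=st["ee_rot"]):
    return np.round(R0.T@(np.array(p)-p0),3).tolist(),np.round(Ro.from_matrix(R0.T@R).as_rotvec(degrees=True),1).tolist()
E
python3 - <<'E'
from plan import *
for s,g in((1,112),(-1,-68)):
  qt,e=ik(np.array([.47,-.03,.25]),Rt(25,0,s),np.array([-37,-15,150,110,65,g],float));print(s,qt,e)
  N=14;R0=st["ee_rot"];p0=st["eef_pos"]
  for k in range(1,N+1):
    p,R,w=fk(q0+(qt-q0)*k/N,P);print(k,p,w,rel(p,R,p0,R0))
    if k==7:p0,R0=p,R
E
```

```text
1 [-48.682 -35.148 155.175  98.334  75.921 148.942] 5.1711246396024535e-11
1 [ 0.395 -0.353  0.414] [ 0.298 -0.433  0.676] ([0.024, -0.021, 0.032], [2.4, 5.2, 9.1])
2 [ 0.414 -0.318  0.396] [ 0.299 -0.416  0.645] ([0.047, -0.044, 0.061], [5.8, 10.0, 18.6])
3 [ 0.431 -0.284  0.38 ] [ 0.298 -0.398  0.612] ([0.068, -0.068, 0.088], [10.0, 14.3, 28.5])
4 [ 0.446 -0.25   0.366] [ 0.296 -0.379  0.58 ] ([0.088, -0.092, 0.112], [15.0, 18.0, 38.6])
5 [ 0.459 -0.217  0.353] [ 0.293 -0.359  0.547] ([0.106, -0.116, 0.134], [20.8, 20.9, 49.1])
6 [ 0.469 -0.186  0.342] [ 0.288 -0.338  0.514] ([0.122, -0.139, 0.154], [27.4, 23.1, 59.7])
7 [ 0.477 -0.157  0.332] [ 0.283 -0.317  0.481] ([0.135, -0.162, 0.172], [34.5, 24.4, 70.4])
8 [ 0.482 -0.131  0.322] [ 0.276 -0.294  0.447] ([-0.017, -0.002, 0.023], [5.3, 0.2, 12.1])
9 [ 0.486 -0.107  0.313] [ 0.268 -0.272  0.414] ([-0.033, -0.002, 0.043], [10.6, -0.3, 24.6])
10 [ 0.487 -0.086  0.303] [ 0.258 -0.249  0.381] ([-0.049, -0.001, 0.061], [15.7, -1.5, 37.3])
11 [ 0.486 -0.068  0.292] [ 0.247 -0.225  0.348] ([-0.063, 0.004, 0.076], [20.7, -3.4, 50.2])
12 
[... 951 characters left out ...]
] ([0.135, -0.162, 0.172], [6.7, 39.1, -15.8])
8 [ 0.482 -0.131  0.322] [ 0.276 -0.294  0.447] ([0.002, -0.017, 0.023], [-0.8, 5.3, -0.7])
9 [ 0.486 -0.107  0.313] [ 0.268 -0.272  0.414] ([0.002, -0.033, 0.043], [-2.1, 10.3, -1.1])
10 [ 0.487 -0.086  0.303] [ 0.258 -0.249  0.381] ([0.001, -0.049, 0.061], [-3.7, 15.1, -1.0])
11 [ 0.486 -0.068  0.292] [ 0.247 -0.225  0.348] ([-0.004, -0.063, 0.076], [-5.7, 19.5, -0.6])
12 [ 0.483 -0.053  0.28 ] [ 0.235 -0.201  0.315] ([-0.011, -0.077, 0.088], [-8.1, 23.6, 0.1])
13 [ 0.477 -0.04   0.266] [ 0.221 -0.177  0.282] ([-0.021, -0.09, 0.098], [-10.7, 27.3, 1.2])
14 [ 0.47 -0.03  0.25] [ 0.206 -0.153  0.25 ] ([-0.034, -0.102, 0.107], [-13.7, 30.6, 2.6])
```

```bash
python3 -m creep '[{"dp":[0.024,-0.021,0.032],"twist":[1.8,5.5,-3.7],"grip":0},{"dp":[0.047,-0.044,0.061],"twist":[3.4,11,-7],"grip":0},{"dp":[0.068,-0.068,0.088],"twist":[4.7,16.6,-9.8],"grip":0},{"dp":[0.088,-0.092,0.112],"twist":[5.6,22.3,-12.1],"grip":0},{"dp":[0.106,-0.116,0.134],"twist":[6.3,28,-13.9],"grip":0},{"dp":[0.122,-0.139,0.154],"twist":[6.7,33.6,-15.1],"grip":0},{"dp":[0.135,-0.162,0.172],"twist":[6.7,39.1,-15.8],"grip":0}]' >/dev/null; python3 log.py
python3 - <<'E'
from plan import *
print(P)
qt,e=ik(np.array([.49,-.015,.24]),Rt(25,0,-1),np.array([-40,-25,150,100,70,-40],float));print(qt,e)
N=7
for k in range(1,N+1):
    p,R,w=fk(q0+(qt-q0)*k/N,P);print(k,p,w,rel(p,R))
qt2,e=ik(np.array([.49,-.015,.085]),Rt(25,0,-1),qt);print(qt2,e)
qt2,e=ik(np.array([.618,.045,.085]),Rt(25,0,-1),qt);print(qt2,e)
E
```

```text
1.975 [-55.224 -22.432 123.546  59.128  88.367 -11.023] [ 0.478 -0.155  0.333] [[0.4028798067758837, 0.6296192029002623, 0.6642797006016853], [0.3110370785084258, -0.7767776727573855, 0.5476060471712885], [0.8607809228167004, -0.014003801086074156, -0.5087829561512174]] [ 0.155 -0.115 -0.074] 0.0004518686195498516
[ 0.001  0.224  0.452  0.043  0.612  0.292  0.054 -0.   ]
[-43.294 -30.396 153.88  102.386  72.034 -35.45 ] 3.624878175401136e-14
1 [ 0.489 -0.126  0.322] [ 0.283 -0.292  0.445] ([0.004, -0.015, 0.029], [-0.6, 5.7, -1.2])
2 [ 0.497 -0.1    0.312] [ 0.279 -0.268  0.409] ([0.007, -0.031, 0.054], [-1.8, 11.1, -1.7])
3 [ 0.502 -0.077  0.301] [ 0.273 -0.243  0.374] ([0.006, -0.046, 0.075], [-3.4, 16.0, -1.8])
4 [ 0.503 -0.057  0.289] [ 0.265 -0.217  0.339] ([0.003, -0.06, 0.093], [-5.5, 20.5, -1.3])
5 [ 0.502 -0.04   0.275] [ 0.254 -0.191  0.305] ([-0.005, -0.074, 0.108], [-8.0, 24.5, -0.3])
6 [ 0.497 -0.026  0.259] [ 0.241 -0.165  0.272] ([-0.016, -0.087, 0.121], [-10.8, 27.8, 1.1])
7 [ 0.49  -0.015  0.24 ] [ 0.226 -0.138  0.24 ] ([-0.032, -0.1, 0.132], [-13.9, 30.5, 3.0])
[-43.299   9.207 149.14  110.298  82.158 -69.753] 3.9270364737831187e-10
[-21.079  17.009 137.457 130.989  72.602 -71.012] 9.353859218382483e-11
```

```bash
python3 -m creep '[{"dp":[0.004,-0.015,0.029],"twist":[-0.6,5.7,-1.2],"grip":0},{"dp":[0.007,-0.031,0.054],"twist":[-1.8,11.1,-1.7],"grip":0},{"dp":[0.006,-0.046,0.075],"twist":[-3.4,16,-1.8],"grip":0},{"dp":[0.003,-0.060,0.093],"twist":[-5.5,20.5,-1.3],"grip":0},{"dp":[-0.005,-0.074,0.108],"twist":[-8,24.5,-0.3],"grip":0},{"dp":[-0.016,-0.087,0.121],"twist":[-10.8,27.8,1.1],"grip":0},{"dp":[-0.032,-0.1,0.132],"twist":[-13.9,30.5,3],"grip":0},{"dp":[-0.032,-0.1,0.132],"twist":[-13.9,30.5,3],"grip":0}]' >/dev/null; python3 log.py
python3 - <<'E'
from plan import *
q=q0
for p in([.49,-.015,.085],[.618,.045,.085]):
    q,e=ik(np.array(p),Rt(25,0,-1),q);print(q,e,fk(q,P)[2],rel(p,Rt(25,0,-1)))
from plant import cams
import cv2
for n,c in(("side",(60,330,150,470)),("top",(130,400,150,450))):
    f=cams.grab_frame(n);cv2.imwrite(f"pics/{n}1.png",f["image"][c[0]:c[1],c[2]:c[3],::-1])
a,b=cv2.imread("pics/side1.png"),cv2.imread("pics/top1.png")
b=cv2.resize(b,None,fx=1.3,fy=1.3);a=cv2.resize(a,None,fx=1.3,fy=1.3)
cv2.imwrite("pics/both1.png",np.hstack([a,b[:351]] if b.shape[0]>=351 else [a[:b.shape[0]],b]))
E
```

```text
2.975 [-43.375 -30.521 154.125 102.032  72.086 -35.156] [ 0.488 -0.014  0.237] [[0.0067570505519903, 0.42508517737111085, 0.9051281313975436], [-0.002533943001139028, -0.9051386104639789, 0.42510901540687696], [0.999973960361321, -0.005166026200899922, -0.005038925737375964]] [-0.337 -0.009 -0.336] 0.00031891454124137095
[-43.292   9.102 149.174 110.297  82.131 -69.687] 3.51119133767952e-10 [ 0.226 -0.138  0.085] ([-0.152, 0.003, 0.002], [-0.2, 0.3, -0.3])
[-21.075  16.94  137.481 130.983  72.571 -70.978] 3.0631975982146656e-11 [ 0.354 -0.078  0.085] ([-0.151, 0.003, 0.143], [-0.2, 0.3, -0.3])
```

View pics/both1.png

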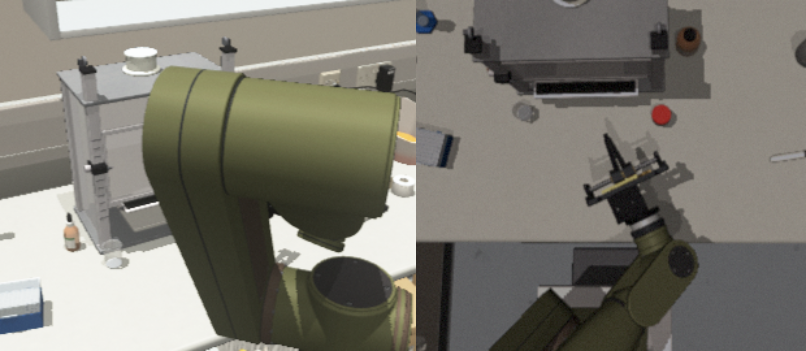

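```bash
python3 -m creep '[{"dp":[-0.05,0.003,0.002],"twist":[-0.2,0.3,-0.3],"grip":0},{"dp":[-0.10,0.003,0.002],"twist":[-0.2,0.3,-0.3],"grip":0},{"dp":[-0.152,0.003,0.002],"twist":[-0.2,0.3,-0.3],"grip":0},{"dp":[-0.152,0.003,0.002],"twist":[-0.2,0.3,-0.3],"grip":0}]'
python3 - <<'E'
from plan import *
print(q0, rel([.618,.045,.085],Rt(25,0,-1)))
E
```

```text
clock: 3.58
eef_pos: [0.4923, -0.0183, 0.083]
ee_rot: [[0.005, 0.419, 0.908], [-0.007, -0.908, 0.419], [1.0, -0.008, -0.001]]
wrist_force: [-0.4, 0.2, 0.1]
opening: 0.0005
[-43.352   9.642 148.803 110.472  82.055 -69.407] ([0.002, -0.005, 0.141], [0.3, 0.1, -0.5])
```

```bash
python3 -m creep '[{"dp":[0.001,-0.002,0.04],"twist":[0.3,0.1,-0.5],"grip":0},{"dp":[0.001,-0.004,0.08],"twist":[0.3,0.1,-0.5],"grip":0},{"dp":[0.002,-0.005,0.115],"twist":[0.3,0.1,-0.5],"grip":0},{"dp":[0.002,-0.005,0.141],"twist":[0.3,0.1,-0.5],"grip":0},{"dp":[0.002,-0.005,0.141],"twist":[0.3,0.1,-0.5],"grip":0},{"dp":[0.002,-0.005,0.141],"twist":[0.3,0.1,-0.5],"grip":0}]'
python3 - <<'E'
from plant import cams
import cv2,numpy as np
I=[]
for n,c in(("side",(120,250,190,340)),("top",(150,290,200,350))):
    f=cams.grab_frame(n);I.append(cv2.resize(f["image"][c[0]:c[1],c[2]:c[3],::-1],(400,360),interpolation=cv2.INTER_CUBIC))
cv2.imwrite("pics/both2.png",np.hstack(I))
E
```

```text
clock: 4.32
eef_pos: [0.6191, 0.0447, 0.0936]
ee_rot: [[-0.016, 0.423, 0.906], [0.011, -0.906, 0.423], [1.0, 0.016, 0.01]]
wrist_force: [-0.0, -0.3, 0.2]
opening: 0.0005
```

View pics/both2.png

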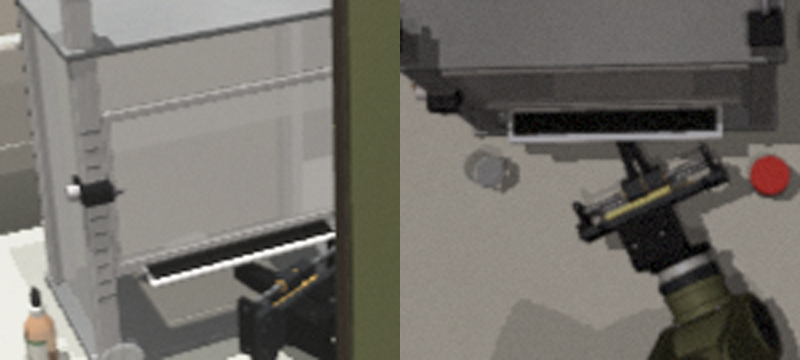

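```bash
python3 -m creep '[{"dp":[0.006,0,0],"twist":[0,0,0],"grip":0},{"dp":[0.012,0,0],"twist":[0,0,0],"grip":0},{"dp":[0.018,0,0],"twist":[0,0,0],"grip":0},{"dp":[0.026,0,0],"twist":[0,0,0],"grip":0},{"dp":[0.034,0,0],"twist":[0,0,0],"grip":0},{"dp":[0.042,0,0],"twist":[0,0,0],"grip":0},{"dp":[0.048,0,0],"twist":[0,0,0],"grip":0},{"dp":[0.050,0,0],"twist":[0,0,0],"grip":0}]'
cat > look.py <<'E'
import sys
from plan import *
import cv2,h
from plant import cams
n=sys.argv[1];f=cams.grab_frame("side");np.savez("side%s.npz"%n,**f)
c=f["image"][160:240,215:295,::-1];cv2.imwrite(f"pics/look{n}.png",cv2.resize(c,(560,560),interpolation=cv2.INTER_CUBIC))
s=manip.observe();print(s["clock"],s["eef_pos"],s["wrist_force"])
# bright lip front face -> height at given columns
g=f["image"].astype(int).min(2)
a=np.array(h.F["side"]["image"]).astype(int).min(2)
o=np.array([.593,.038,0]);x=np.array([.9998,.0209,0])
def white(g,u):
    v=np.arange(165,232);w=np.clip(g[165:232,u]-170,0,None);i=np.argmax(w);j=slice(max(i-3,0),i+4)
    vv=(v[j]*w[j]).sum()/max(w[j].sum(),1);return vv,h.vplane("side",(u,vv),o,x)[2]
for u in(255,262,269,276): print(u,white(a,u),white(g,u))
E
python3 look.py 3
```

```text
clock: 5.42
eef_pos: [0.618, 0.0458, 0.1408]
ee_rot: [[-0.011, 0.423, 0.906], [0.01, -0.906, 0.423], [1.0, 0.013, 0.006]]
wrist_force: [1.8, -1.1, -2.5]
opening: 0.0003
5.475 [0.618 0.046 0.141] [-0.004 -0.55  -1.173]
255 (np.float64(219.52898550724638), np.float64(0.12029765812767834)) (np.float64(209.38392857142858), np.float64(0.15558559910389347))
262 (np.float64(217.86363636363637), np.float64(0.11981463911911017)) (np.float64(207.49253731343285), np.float64(0.1561415141491218))
269 (np.float64(216.25806451612902), np.float64(0.11911102655552064)) (np.float64(205.64444444444445), np.float64(0.1565542883878186))
276 (np.float64(214.41322314049586), np.float64(0.11925829307525382)) (np.float64(204.20652173913044), np.float64(0.15553375307252693))
```

View pics/look3.png

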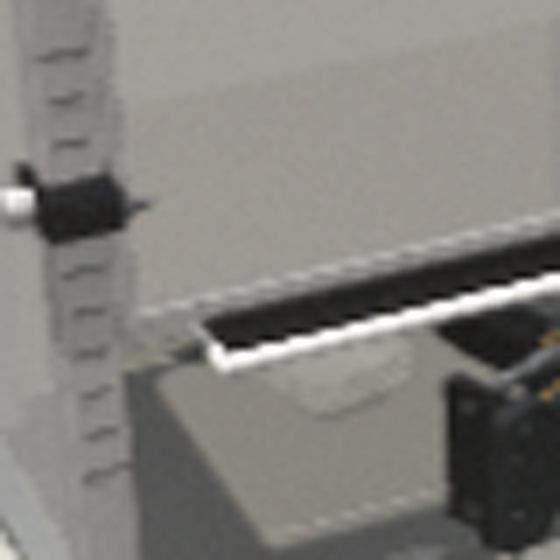

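```bash
python3 - <<'E'
from h import *
o=np.array([.6102,.1734,0]);x=np.array([.9998,.0209,0])
for n,u in(("mark",(149,204)),("sash",(173,352))): print(n,vplane("side",(215+u[0]/7-.43,160+u[1]/7-.43),o,x))
E
python3 -m creep '[{"dp":[0.006,0,0],"twist":[0,0,0],"grip":0},{"dp":[0.014,0,0],"twist":[0,0,0],"grip":0},{"dp":[0.022,0,0],"twist":[0,0,0],"grip":0},{"dp":[0.030,0,0],"twist":[0,0,0],"grip":0},{"dp":[0.038,0,0],"twist":[0,0,0],"grip":0},{"dp":[0.046,0,0],"twist":[0,0,0],"grip":0},{"dp":[0.052,0,0],"twist":[0,0,0],"grip":0},{"dp":[0.054,0,0],"twist":[0,0,0],"grip":0}]'; python3 look.py 4
```

```text
mark [0.61011634 0.17740209 0.2277599 ]
sash [0.61021627 0.17262148 0.15472208]
clock: 6.48
eef_pos: [0.6174, 0.0463, 0.1948]
ee_rot: [[-0.011, 0.423, 0.906], [0.009, -0.906, 0.423], [1.0, 0.013, 0.006]]
wrist_force: [1.6, -0.5, -3.6]
opening: 0.0005
6.525 [0.617 0.046 0.195] [ 0.213 -0.998 -1.657]
255 (np.float64(219.52898550724638), np.float64(0.12029765812767834)) (np.float64(193.35454545454544), np.float64(0.209646121078492))
262 (np.float64(217.86363636363637), np.float64(0.11981463911911017)) (np.float64(191.5), np.float64(0.21043167294329734))
269 (np.float64(216.25806451612902), np.float64(0.11911102655552064)) (np.float64(189.84732824427482), np.float64(0.21055087555499286))
276 (np.float64(214.41322314049586), np.float64(0.11925829307525382)) (np.float64(188.40322580645162), np.float64(0.2099670090220741))
```

View pics/look4.png

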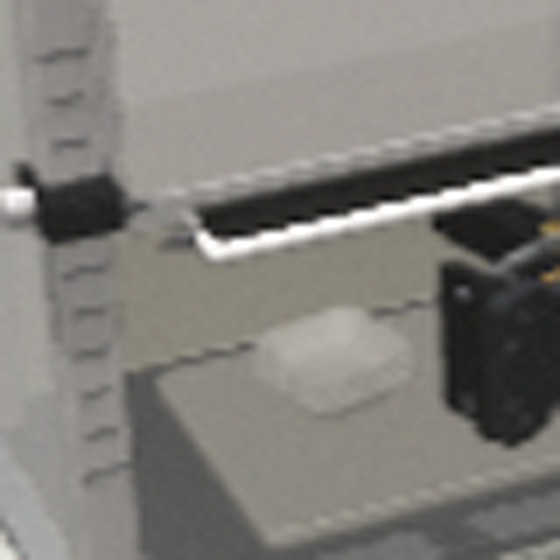

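```bash
python3 -m creep '[{"dp":[0.004,0,0],"twist":[0,0,0],"grip":0},{"dp":[0.008,0,0],"twist":[0,0,0],"grip":0},{"dp":[0.012,0,0],"twist":[0,0,0],"grip":0},{"dp":[0.014,0,0],"twist":[0,0,0],"grip":0},{"dp":[0.015,0,0],"twist":[0,0,0],"grip":0},{"dp":[0.015,0,0],"twist":[0,0,0],"grip":0}]'; python3 look.py 5
python3 - <<'E'
import cv2,numpy as np
f=np.load("side5.npz")["image"][175:210,220:265,::-1];f=cv2.resize(f,None,fx=14,fy=14,interpolation=cv2.INTER_CUBIC)
cv2.imwrite("pics/z5.png",cv2.convertScaleAbs(f,alpha=1.3,beta=-20))
E
```

```text
clock: 7.28
eef_pos: [0.6172, 0.0464, 0.2094]
ee_rot: [[-0.011, 0.423, 0.906], [0.009, -0.906, 0.423], [1.0, 0.013, 0.006]]
wrist_force: [-0.7, -0.5, -1.5]
opening: 0.0001
7.325 [0.617 0.046 0.209] [-0.607 -0.924 -1.077]
255 (np.float64(219.52898550724638), np.float64(0.12029765812767834)) (np.float64(188.61654135338347), np.float64(0.22524212050367098))
262 (np.float64(217.86363636363637), np.float64(0.11981463911911017)) (np.float64(187.2941176470588), np.float64(0.22437387606994275))
269 (np.float64(216.25806451612902), np.float64(0.11911102655552064)) (np.float64(185.50344827586207), np.float64(0.22504844704559013))
276 (np.float64(214.41322314049586), np.float64(0.11925829307525382)) (np.float64(184.18478260869566), np.float64(0.22415373578347264))
```

View pics/z5.png

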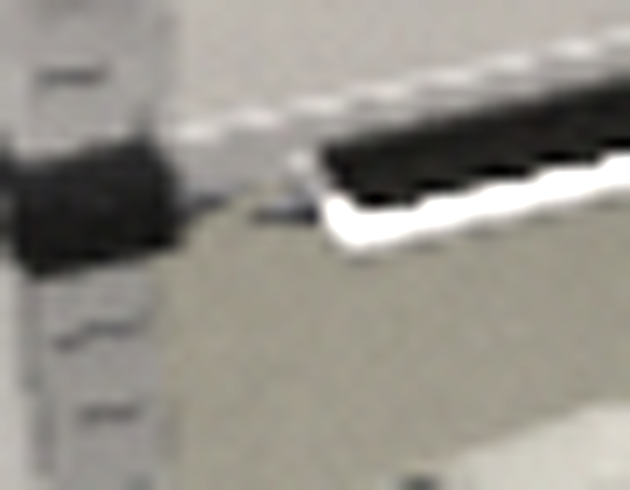

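```bash
python3 -m creep '[{"dp":[0.002,0,0],"twist":[0,0,0],"grip":0},{"dp":[0.0035,0,0],"twist":[0,0,0],"grip":0},{"dp":[0.0042,0,0],"twist":[0,0,0],"grip":0},{"dp":[0.0042,0,0],"twist":[0,0,0],"grip":0},{"dp":[0.0042,0,0],"twist":[0,0,0],"grip":0}]' | sed -n 2p; python3 look.py 6
python3 - <<'E'
import cv2,numpy as np
from plant import cams
A=[np.load("side6.npz")["image"].astype(float)]+[cams.grab_frame("side")["image"].astype(float) for _ in range(7)]
m=np.mean(A,0);np.save("m6.npy",m)
print(m.mean(2)[183:196,230:247].astype(int))
f=cv2.resize(m[175:210,220:265,::-1].astype(np.uint8),None,fx=14,fy=14,interpolation=cv2.INTER_CUBIC)
cv2.imwrite("pics/z6.png",cv2.convertScaleAbs(f,alpha=1.4,beta=-40))
E
```

```text
eef_pos: [0.6172, 0.0464, 0.2135]
8.0 [0.617 0.046 0.213] [-0.175 -1.141 -1.958]
255 (np.float64(219.52898550724638), np.float64(0.12029765812767834)) (np.float64(187.47368421052633), np.float64(0.2289785195072943))
262 (np.float64(217.86363636363637), np.float64(0.11981463911911017)) (np.float64(185.78861788617886), np.float64(0.22933139166209637))
269 (np.float64(216.25806451612902), np.float64(0.11911102655552064)) (np.float64(184.4418604651163), np.float64(0.22856905472054956))
276 (np.float64(214.41322314049586), np.float64(0.11925829307525382)) (np.float64(182.64335664335664), np.float64(0.22930240980976935))
[[118 138 160 171 155 145 142 145 143 139 136 135 137 118  91  84  69]
 [103 137 141 144 140 137 135 135 137 137 136 128  97  57  45  42  37]
 [ 63 109 136 136 136 135 135 135 134 130 147 165 125  44  36  36  37]
 [ 47  71 114 134 134 134 133 136 137 127 126 129 146 120  41  45  42]
 [ 44  47  84 124 133 123 116 125 131 118 118 132 140 139  92  44  46]
 [ 42  40  71 110 120 119 120 114 122 124 103  99 105 210 224 106  55]
 [ 36  35  61  83  77  80 110 115  97  88  76  72  85 208 246 245 243]
 [ 34  34  47  70 101 120 126 128 124 123 122 122 123 155 233 248 243]
 [ 35  34  52  97 125 129 129 130 131 131 130 129 130 133 167 184 164]
 [ 34  34  66 110 129 129 128 130 131 131 128 129 131 131 130 130 131]
 [ 88 110 121 126 129 129 129 129 129 130 128 128 129 131 129 130 131]
 [121 124 130 130 129 130 129 129 131 132 130 129 130 131 130 130 129]
 [122 120 129 129 128 128 128 129 129 131 131 131 130 131 131 131 131]]
```

View pics/z6.png

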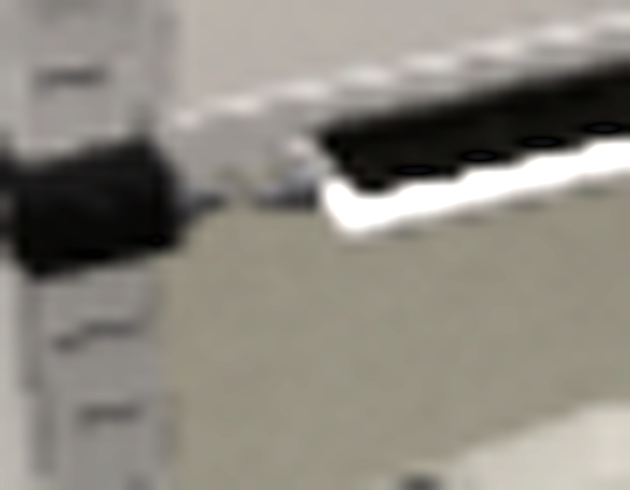

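Run:
```python
from h import *
m=np.load("m6.npy").mean(2)
o=np.array([.6102,.1734,0]);x=np.array([.9998,.0209,0])
v=np.arange(186,193)
for u in range(231,244):
    w=np.clip(118-m[186:193,u],0,None)
    if w.sum()<5: print(u,"-");continue
    r=(v*w).sum()/w.sum();p=vplane("side",(u,r),o,x);print(u,round(r,2),np.round(p[1:]*1000,1),int(w.sum()))
p=np.array([.6102,.1734,.228]);a=proj("side",p);b=proj("side",p+[0,.01,0]);c=proj("side",p+[0,0,.01]);print(a,(b-a),c-a)
# same on look3 single frame for sash, mark
m=np.load("side3.npz")["image"].astype(float).mean(2)
for u0,u1,r0,r1 in((231,238,186,193),(237,246,206,214)):
  v=np.arange(r0,r1); print(m[r0:r1,u0:u1].astype(int))
```

```text
231 189.27 [191.9 229.5] 526
232 189.71 [189.1 227.3] 327
233 189.87 [186.2 226.1] 117
234 189.29 [183.1 227.2] 57
235 189.0 [180.  227.4] 37
236 188.66 [177.  227.8] 9
237 188.43 [173.9 227.9] 6
238 189.0 [171.1 225.3] 20
239 189.0 [168.1 224.5] 29
240 188.75 [165.  224.7] 56
241 188.71 [162. 224.] 64
242 188.72 [159.  223.3] 44
243 -
[237.16796138 188.34704111] [-3.32297758  0.70311582] [-0.26281255 -3.03547327]
[[ 73 112 142 150 151 151 152]
 [ 47  78 128 151 151 151 149]
 [ 43  65 107 123 126 133 141]
 [ 35  59  83  79  85 123 148]
 [ 32  48  73 114 143 146 150]
 [ 32  55 108 146 152 151 153]
 [ 34  69 126 151 151 152 150]]
[[132 132 135 133 134 151 134  64  43]
 [131 130 129 133 127 139 162 128  56]
 [131 122 112 123 130 117 118 144 120]
 [130 126 126 116  96  87  83 131 215]
 [129 120 101  80  74  61  63 136 233]
 [131 133 118  89  76  76  80 114 210]
 [ 93  95 102 113 122 125 125 129 152]
 [ 92 112 127 130 133 132 134 132 133]]
```

```bash
python3 -m creep '[{"dp":[0.001,0,0],"twist":[0,0,0],"grip":0},{"dp":[0.0016,0,0],"twist":[0,0,0],"grip":0},{"dp":[0.0016,0,0],"twist":[0,0,0],"grip":0},{"dp":[0.0016,0,0],"twist":[0,0,0],"grip":0}]' | sed -n 2p
python3 - <<'E'
from h import *
from plant import cams
m=np.mean([cams.grab_frame("side")["image"].astype(float) for _ in range(8)],0).mean(2);np.save("m7.npy",m)
print(m[184:193,231:246].astype(int))
o=np.array([.6102,.1734,0]);x=np.array([.9998,.0209,0]);v=np.arange(188,193)
for u in range(232,244):
    w=np.clip(121-m[188:193,u],0,None)
    if w.sum()<5: print(u,"-");continue
    r=(v*w).sum()/w.sum();print(u,round(r,2),np.round(vplane("side",(u,r),o,x)[1:]*1000,1),int(w.sum()))
E
```

```text
eef_pos: [0.6172, 0.0464, 0.2149]
[[137 136 135 135 135 137 136 136 136 143 144 102  43  37  35]
 [109 135 135 135 135 134 134 134 133 144 163 139  66  37  36]
 [ 72 113 133 134 137 137 129 119 120 115  98 134 129  60  43]
 [ 47  80 110 117 124 130 129 115 115 125 112 123 211 204  48]
 [ 41  69 106 115 119 124 124 104  81  82  76  84 217 248 210]
 [ 35  61  83  77  80 110 128 113  96  99  98 103 179 242 248]
 [ 34  48  70 100 121 126 130 128 125 126 126 127 134 197 222]
 [ 35  52  97 125 130 128 129 131 131 129 129 130 130 142 144]
 [ 34  66 111 128 128 129 129 131 130 129 129 130 132 132 130]]
232 190.05 [189.2 226.2] 306
233 189.81 [186.2 226.3] 135
234 189.22 [183.  227.4] 68
235 188.96 [180.  227.6] 41
236 189.0 [177.  226.7] 10
237 -
238 188.3 [170.9 227.6] 24
239 188.38 [167.9 226.6] 64
240 188.36 [164.9 225.9] 59
241 188.33 [161.9 225.3] 67
242 188.33 [158.9 224.6] 54
243 -
```

```bash
python3 -m creep '[{"dp":[-0.005,0,0],"twist":[0,0,0],"grip":0},{"dp":[-0.015,0,0],"twist":[0,0,0],"grip":0},{"dp":[-0.025,0,0],"twist":[0,0,0],"grip":0},{"dp":[-0.025,0,-0.03],"twist":[0,0,0],"grip":0},{"dp":[-0.025,0,-0.07],"twist":[0,0,0],"grip":0},{"dp":[-0.025,0,-0.11],"twist":[0,0,0],"grip":0},{"dp":[-0.025,0,-0.11],"twist":[0,0,0],"grip":0}]'
python3 - <<'E'
from plant import cams
import cv2,numpy as np
F=[cams.grab_frame("side")["image"] for _ in range(8)]
m=np.mean(F,0).mean(2)
print(m[185:191,231:246].astype(int), np.abs(m-np.load("m7.npy"))[170:200,225:265].max())
t=cams.grab_frame("top")["image"]
a=cv2.resize(F[0][90:270,190:350,::-1],(400,450),interpolation=cv2.INTER_CUBIC);b=cv2.resize(t[130:310,200:360,::-1],(400,450),interpolation=cv2.INTER_CUBIC)
cv2.imwrite("pics/fin.png",np.hstack([a,b]))
E
```

```text
clock: 10.12
eef_pos: [0.5165, -0.0014, 0.1883]
ee_rot: [[-0.009, 0.419, 0.908], [0.008, -0.908, 0.419], [1.0, 0.012, 0.005]]
wrist_force: [1.0, -0.0, -0.3]
opening: 0.0001
[[109 135 136 135 135 134 133 133 133 145 163 138  67  37  37]
 [ 72 113 133 133 136 136 127 118 120 120 104 134 128  60  44]
 [ 47  80 109 116 124 130 129 116 116 127 114 123 211 204  49]
 [ 41  69 106 115 118 125 115  93  81  82  76  84 217 248 212]
 [ 35  62  84  77  80 110 128 111  95  99  99 103 179 241 248]
 [ 35  46  70 101 121 125 131 128 126 126 126 128 135 196 222]] 16.66666666666667
```

View pics/fin.png

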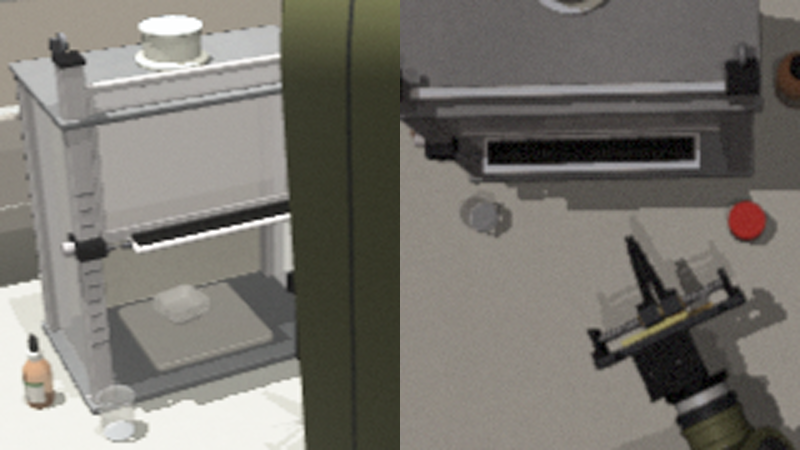

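The sash stayed in place when the fingers withdrew, and the fingers are clear of it. The beaker, pot and marker are undisturbed. I am handing in.

```bash
python3 -c "
from plant import workorder;print(workorder.hand_in())"
```

```text
the job is handed in; nothing more can be done
None
```

I pushed the sash up about 111 mm from beneath its lip with the closed fingertips, in small steps. I then lowered the fingers clear, backed out and handed the job in at about 10 s on the clock.

- **Level:** in the side view the two pointer tips come out at the same height (227.6 mm each). Comparing the cone bodies instead put the sash 0.4–0.8 mm low. A picture pixel is about 3 mm here and the calibration is good to about 2 mm, so I trust the match to about 1 mm.
- **Earlier estimate:** the first coarse estimate called for 109 mm of rise. The closer looks asked for about 1.5 mm more, and I followed those.
- **After release:** the lip and pointers did not move in the picture when the fingers withdrew. Wrist force read at most about 4 N at the end of each push.
- **Surroundings:** the beaker, pot and dropper bottle and the height marker looked unmoved in the last pictures. I did not check the amber bottle and pen one by one, but the arm did not go near the bottle, and it passed well above the pen's side of the bench.

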